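# Drive a stuck bush out of a bored housing with a drift rod

### The arm

A 6-joint arm with a two-finger parallel gripper is mounted at the origin on a cart in front of the work surface, level with it; the furniture and walls round the work are solid. World frame = base frame: x ahead of the robot, y to its left, z up, the work surface at z = 0. Lengths are in m, angles in rad, forces in N, time in s.
With the tool pointing down it reaches from about 0.35 to 0.85 m from the base axis. Payload 8.1 kg.
Tool frame: the origin (TCP) lies between the finger pads; the fingertips stand 11 mm ahead of it and the grasp point (between the pads) lies 8 mm behind it (robot.tips_ahead is the distance from the TCP to the fingertips, in m); z points along the fingers, y is the line along which they close (so a half turn about z gives the same grasp; the last joint's range is limited). The gripper opens to 93 mm and grips with 3 to 60 N. Pads are 15 mm wide; open, the fingers measure 128 mm over their backs; the gripper's body (75 mm by 188 mm) begins 65 mm behind the grasp point.
Start: joints at [1.173, 0.13, 1.488, -0, 1.523, -0.085], TCP at [0.185, 0.571, 0.23] pointing down, gripper open.
Joint ranges: [-2.96, 2.96], [-0.89, 2.26], [0.02, 2.5], [-1.34, 4.48], [0, 2.73], [-2.66, 2.66]. Speed limits (rad/s): [2.39, 2.39, 2.79, 3.14, 3.14, 3.14].

### API

Orientations are given as a rotation vector (axis times angle).
In Python, from plant import robot gives the robot as it stands. The module is installed in compiled form; this text tells all that it offers.
- The arm moves only by the tool move_arm, never from a script. Its argument "deltas" is one flat list of numbers, 7 for each row, row after row: the shift along the tool's x, y, z in m, then the turn, a rotation vector about the tool's x, y, z in rad, then the opening, from 0 (shut) to 1 (fully open). A call has 1 to 12 rows; each row is the pose to reach, as a shift and turn from the pose commanded when the call began, along the tool's axes at that moment; what a row does not reach only later rows make up. A row lasts 1/8 s, in which the tool goes at most 62.5 mm and 10.7 degrees, less where a joint would pass 70% of its speed; a pose out of reach is approached as far as the arm can. A call with a gripper value outside its range is refused whole. The fingers move at their own pace and stop on an object; "squeeze" is the grip in N (left out, the last holds). Time passes only in rows, so rows that repeat a pose let the fingers close. It gives the time, the measured TCP pose, the force, the opening and the grip force at its end, in the units of the state.
- robot.read_state(): the state, without advancing time (a new reading comes with each control period).
- robot.read_camera(name): name is "scene" or "side" or "wrist"; returns (picture, depth): 400x640x3 uint8, red, green, blue; 400x640 float32, m along the optical axis (not along the pixel's ray), 0 where there is no reading.
- robot.camera_model(name): a dict with "K" (3x3 intrinsics, pixels), "R" (3x3) and "t" (3): a world point X has camera coordinates R X + t; the wrist camera has in their place "tool_from_camera" (4x4, takes a point from camera to tool coordinates, whose origin is the TCP and whose axes are the flange's). Camera axes: x right, y down, z forward; pixel columns grow to the right and rows downward; lengths in m; the calibration is good to about 2 mm. The wrist camera is an equidistant fisheye: a pixel r from the principal point sees the ray r / f radians off the axis. A picture is of the moment at which its call begins: read the wrist's pose just before it. camera_model takes no time and is no camera call.
- robot.close_job(): hands the job in; it is judged then, once.
Trained networks look in the newest picture that a camera, given by its name, has taken for a name from the list of things; names that differ only in an ending like _2 or _b are one class to them, and where a whole thing is asked for, a point or a joint stands for the part that bears it (a point fixed in the world has none). Each returns a list of dicts, best first, with "confidence" (0 to 1); they miss things now and then, are a little off and sometimes report something else, mostly with a low value. They report only what shows in the picture. A call takes as long as a camera call.
- robot.recognise(camera, label): "uv" ([column, row] in pixels, amid what is visible of it).
The state is a dict: "t": time; "q": joint angles; "dq": joint speeds; "joint_torque": joint torques, N m; "tool_pos": TCP position; "orientation": TCP orientation; "force": force on the tool from outside, world axes, zero at the start; "wrist_torque": the same for the moment, N m; "opening": finger opening in m; "gripper_force": force on a finger pad.
Only numpy, scipy, OpenCV 4.12 (cv2) and the standard library are available. Lean on these libraries where they do the work, as an engineer would, in place of code of your own. Each camera call takes 0.05 s, during which the arm holds its last target. There are 200 camera calls.

### The job

A brass bush is stuck near the far end of the long bore in the grey housing. Take the steel drift rod from its wooden rest, start its tip partway into the bore, let go and take hold further back by the red knob, then push it fully home, so that the knob seats against the housing and the bush stands out of the far end. Push steadily and gently, with never more than 50 newtons between the rod and the housing or bush, let go of the rod, and leave the tools and wood lying around where they are.

Things in the scene. Friction and masses are not known exactly. Their poses are not given: they have to be found in the camera images.
- rod: Drift rod, 225 mm, about 0.2 kg: round steel shank 14 mm across, 180 mm long, its last 4 mm tapered, and a red cylindrical knob 25 mm across, 45 mm long at its back. Origin on the axis at the knob's front face (the shoulder); +x runs along the shank to the tip, the knob spans x = -45 to 0 mm. Any roll about x. Balances about 68 mm ahead of the shoulder. Starts level in the rest.
- rod_tip (a point): Point on the rod's axis at the very tip of the shank, 180 mm ahead of the shoulder.
- rest: Fixed wooden rest, 60 mm wide, base 14 mm thick, rod axis 45 mm above the worktop. Origin on the worktop under the rod's shoulder, +x to the rod's tip. The knob lies in a walled pocket (x = -61 to 21 mm, walls 64 mm high), out of the fingers' reach; V saddles 48 mm high hold the shank at x = 7-21 and 145-161 mm. Between 21 and 145 mm the shank is free to grip. The rod lifts straight up.
- housing: Blue bored housing, bolted down: 190 mm long, 60 wide, 66 high, feet 12 mm high to 51 mm each side. Origin at the middle of its underside; +x is the way the rod is pushed in, z up. A level round bore of 16 mm runs through along x, 45 mm above the worktop, edge bevelled 2 mm. A rod let go partway droops a few mm at the knob. The bush begins to resist when the tip is 140 to 150 mm deep.
- mouth (a point): Centre of the bore's opening on the near face of the housing (x = -95 mm, 45 mm high). Axes as the housing's. The rod is home when its shoulder touches this face. Side load on the knob jams the rod in the bore and multiplies the force at its edges, so the hand must give way sideways as the rod straightens.
- outlet (a point): Centre of the bore's opening on the far face of the housing (x = +95 mm, 45 mm high). Axes as the housing's.
- bush (a joint): How far the brass bush (15 mm across, 40 mm long) has moved along the bore, m. At 0 its outer end is 10 mm inside the far face, at 0.010 flush with it; it starts between 0 and 0.010. With the rod home it is at 0.040, standing 30 mm proud. It moves with dry friction of about 8 N, has no spring and stays where it is left.
- tool_box: Green steel tool box standing fixed at the back of the worktop between rest and housing, 160 mm deep, 303 mm wide along the back, 172 mm high; carry the rod clear of it. Origin at the middle of its underside.
- clamp_fixture: Fixed wooden drilling fixture with a red upright lever near the worktop's front edge, about 120 x 200 mm, 194 mm high at the lever; keep clear of it. Origin at the middle of its underside.
- sanding_block: Black and grey sanding block, 110 x 58 x 30 mm, lying on the worktop; leave it. Origin at its underside.
- pliers_1: Red-handled combination pliers, 185 x 36 x 14 mm, lying on the worktop; leave them.
- tape_measure: Orange tape measure, 32 x 93 x 64 mm, standing on the worktop; leave it.
- spanner_2: Small steel spanner, 129 x 31 x 8 mm, lying on the worktop; leave it.
- adjustable_wrench: Steel adjustable wrench, 190 x 40 x 10 mm, lying on the worktop; leave it.
- offcut_1: Pale wood offcut, 42 x 80 x 36 mm, lying on the worktop; leave it.

How it is judged:
By the outcome, as a careful person would: the job done as asked, in the order asked, and still so for the second after the job is handed in, with the robot touching nothing.
It also fails if it takes over 72 s, if anything falls off the work surface, if the arm or the gripper's body presses on something with over 40 N, if the wrist force passes 120 N, or if a joint passes its speed limit or range.

## Working session

There is one attempt and no reset: what is moved stays moved. The work goes in short steps, Python scripts to look and compute and a tool call to move; the robot and the scene stay as the last step left them, time stands still between calls to the robot, and variables do not carry over. Pictures are saved under pics/ and viewed, at most 10 in all, crops included, and the job is handed in when it is done.

Besides the shell and the picture viewer there is one more tool, called after "Emit:" as a command line: name --argument value ..., lists and objects as JSON in quotes. move_arm: Moves the arm, as the interface text tells. Its arguments: {"type":"object","properties":{"deltas":{"type":"array","items":{"type":"number"}},"squeeze":{"type":"number"}},"required":["deltas"]}

```bash
mkdir -p pics; cat > h.py <<'E'
import numpy as np, cv2
from scipy.spatial.transform import Rotation as Rn
from plant import robot
def px2w(cam,u,v,d=None,z=None):
    m=robot.camera_model(cam);K=np.array(m["K"]);R=np.array(m["R"]);t=np.array(m["t"])
    r=np.linalg.inv(K)@[u,v,1.]
    if d is not None: return R.T@(r*d-t)
    C=-R.T@t; w=R.T@r
    return C+w*(z-C[2])/w[2]
def cloud(cam,depth):
    m=robot.camera_model(cam);K=np.array(m["K"]);R=np.array(m["R"]);t=np.array(m["t"])
    v,u=np.mgrid[:depth.shape[0],:depth.shape[1]]
    r=np.stack([u,v,np.ones_like(u)],-1)@np.linalg.inv(K).T
    return (r*depth[...,None]-t)@R
E
python3 - <<'E'
from h import *
for c in("scene","side"):
    p,d=robot.read_camera(c); cv2.imwrite(f"pics/{c}0.png",p[...,::-1]); np.save(c+"0.npy",d)
    W=cloud(c,d)
    for l in("rod","rod_tip","rest","housing","mouth","outlet","tool_box","clamp_fixture"):
        r=robot.recognise(c,l)
        for k in r[:2]:
            u,v=map(int,np.round(k["uv"])); print(c,l,round(k["confidence"],2),u,v,W[v,u].round(3))
print(robot.read_state())
E
```

```text
scene rod 0.67 406 229 [ 0.542 -0.317  0.052]
scene rod_tip 0.7 413 232 [ 0.548 -0.338  0.047]
scene rest 0.66 428 238 [ 0.521 -0.395  0.065]
scene housing 0.63 239 172 [0.497 0.351 0.052]
scene mouth 0.89 241 174 [0.496 0.34  0.047]
scene mouth 0.75 411 282 [ 0.337 -0.432  0.049]
scene outlet 0.6 241 176 [0.498 0.343 0.037]
scene tool_box 0.64 429 243 [ 0.521 -0.401  0.05 ]
side rod 0.58 363 300 [ 0.55  -0.371  0.052]
side rod 0.35 251 206 [0.348 0.119 0.003]
side rod_tip 0.72 362 301 [ 0.545 -0.375  0.056]
side rod_tip 0.57 399 266 [ 0.679 -0.281  0.038]
side rest 0.71 361 314 [ 0.534 -0.402  0.048]
side housing 0.89 291 158 [0.516 0.287 0.068]
side housing 0.17 363 304 [ 0.32  -0.859  0.698]
side mouth 0.64 289 160 [0.507 0.276 0.067]
side outlet 0.67 288 158 [0.506 0.291 0.067]
side tool_box 0.53 288 159 [0.504 0.278 0.07 ]
{'t': 0.9, 'q': array([ 1.17259009e+00,  1.30359227e-01,  1.48819388e+00,  3.45321132e-05,
        1.52299194e+00, -8.54014695e-02]), 'dq': array([ 1.01415746e-04,  1.95225192e-03,  4.59188038e-04, -2.24186073e-05,
        1.53877500e-03,  5.53635169e-04]), 'joint_torque': array([-3.37483539e-05, -5.59773552e+01, -4.92049098e+01,  7.65059260e-02,
        2.30284128e-02, -3.74554894e-07]), 'tool_pos': array([0.18461037, 0.5709087 , 0.22966296]), 'orientation': array([-4.89350929e-01, -3.10322433e+00, -8.55654522e-05]), 'force': array([-0.09948208,  0.11723208, -0.45813091]), 'wrist_torque': array([-0.01030291,  0.00678861, -0.00699711]), 'gripper_force': 0.0, 'opening': 0.0932795241186531}
```

View pics/scene0.png

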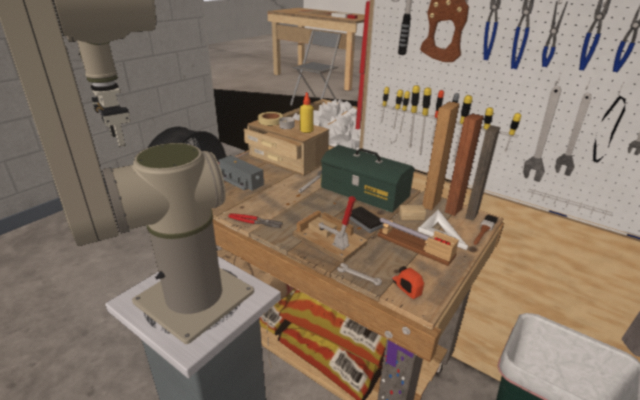

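View pics/side0.png

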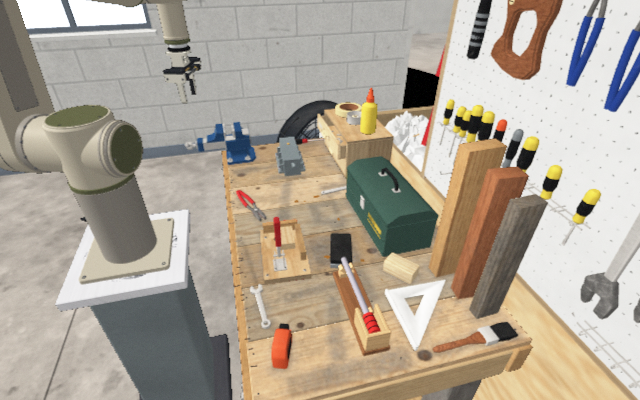

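The side view shows the rod in its rest (tip ≈ (345,262), red knob ≈ (372,320)) and the grey housing at (290,157). The tool box is at (388,205) and the clamp fixture at (283,250). The scene view agrees with this.

```bash
python3 - <<'E'
from h import *
p=cv2.imread("pics/side0.png");d=np.load("side0.npy");W=cloud("side",d)
hsv=cv2.cvtColor(p,cv2.COLOR_BGR2HSV)
def box(P):
    r=cv2.minAreaRect(P[:,:2].astype(np.float32)*1000);return np.round(r[0],1),np.round(r[1],1),round(r[2],1),np.round(cv2.boxPoints(r)).tolist()
v,u=np.mgrid[:400,:640]
# housing
m=(u>268)&(u<310)&(v>130)&(v<182)&(hsv[...,1]<70)&(W[...,2]>.055)&(W[...,2]<.075)
P=W[m];print("housing top",len(P),np.median(P,0).round(3),box(P))
m=(u>325)&(u<400)&(v>250)&(v<350)&(W[...,2]>.03)&(W[...,2]<.09)
red=m&((hsv[...,0]<8)|(hsv[...,0]>172))&(hsv[...,1]>150)
sh=m&(hsv[...,1]<60)&(v>258)&(W[...,2]>.035)
for n,M in(("knob",red),("shank",sh)):
    P=W[M];print(n,len(P),P.mean(0).round(3),P.min(0).round(3),P.max(0).round(3),box(P))
P=W[sh|red];c=P.mean(0);print("dir",np.linalg.svd(P-c)[2][0].round(3),c.round(3))
im=cv2.resize(p[120:350,220:450],None,fx=2.6,fy=2.6,interpolation=cv2.INTER_CUBIC)
cv2.imwrite("pics/side_crop.png",im)
E
```

```text
housing top 422 [0.52  0.348 0.068] (array([522.2, 366.7]), array([194. ,  60.5]), 85.7, [[485.0, 272.0], [545.0, 268.0], [560.0, 461.0], [499.0, 466.0]])
knob 224 [ 0.543 -0.432  0.056] [ 0.532 -0.454  0.033] [ 0.563 -0.4    0.061] (array([ 548.3, -426.7]), array([53.8, 30.7]), 88.3, [[532.0, -453.0], [563.0, -454.0], [564.0, -400.0], [534.0, -399.0]])
shank 366 [ 0.555 -0.32   0.051] [ 0.539 -0.403  0.035] [ 0.681 -0.234  0.056] (array([ 609.7, -319. ]), array([169.4, 141.7]), 89.4, [[538.0, -403.0], [680.0, -404.0], [681.0, -235.0], [540.0, -234.0]])
dir [ 0.165  0.986 -0.041] [ 0.55  -0.363  0.053]
```

View pics/side_crop.png

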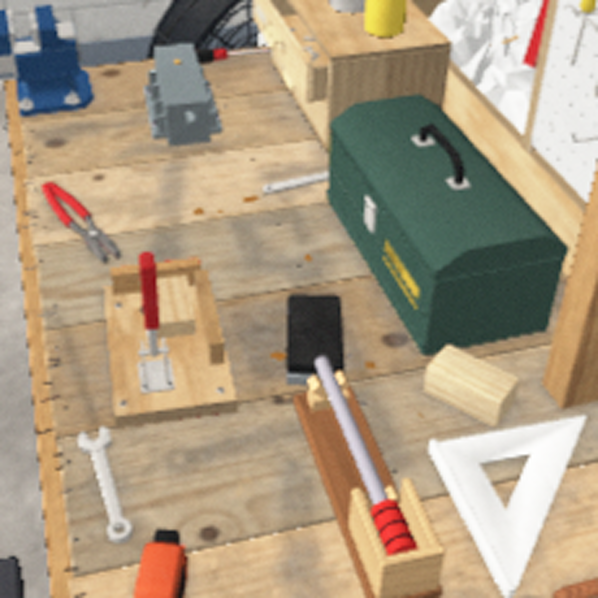

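The crop confirms the bore's dark mouth on the housing's −y face (crop (190,120)). The rod points from the knob (392,525) to its tip (322,362), next to the sanding block.

```bash
cat >> h.py <<'E'
def go(target,yax,tilt=None):
    """shift and turn in tool axes to place the TCP at target, pointing down, tool y along yax (world xy) or its opposite"""
    s=robot.read_state();R0=Rn.from_rotvec(s["orientation"])
    best=None
    for sg in(1,-1):
        y=np.r_[np.array(yax)*sg,0];y/=np.linalg.norm(y);z=np.array([0,0,-1.]);x=np.cross(y,z)
        R=Rn.from_matrix(np.c_[x,y,z]);w=(R0.inv()*R).as_rotvec()
        if best is None or np.linalg.norm(w)<np.linalg.norm(best):best=w
    return R0.inv().apply(np.array(target)-s["tool_pos"]).round(4),best.round(4)
E
python3 - <<'E'
from h import *
p=cv2.imread("pics/side0.png");d=np.load("side0.npy");W=cloud("side",d)
hsv=cv2.cvtColor(p,cv2.COLOR_BGR2HSV);v,u=np.mgrid[:400,:640]
sh=(u>325)&(u<400)&(v>255)&(v<350)&(hsv[...,1]<60)&(W[...,2]>.042)&(W[...,2]<.06)&(W[...,0]<.59)&(W[...,0]>.5)
P=W[sh]
f=np.polyfit(P[:,1],P[:,0],1);
for _ in range(3):
    r=P[:,0]-np.polyval(f,P[:,1]);P=P[abs(r)<.008];f=np.polyfit(P[:,1],P[:,0],1)
print(len(P),f,P.min(0).round(3),P.max(0).round(3),"x at -.23,-.32,-.4",np.polyval(f,[-.23,-.32,-.4]).round(3))
g=(hsv[...,0]>55)&(hsv[...,0]<95)&(hsv[...,1]>70)&(W[...,2]>.02)&(W[...,2]<.2)&(u>330)&(u<445)
P=W[g];print("box",np.percentile(P,[1,99],axis=0).round(3))
m=(u>255)&(u<315)&(v>210)&(v<285)&(W[...,2]>.02);P=W[m];print("clamp",np.percentile(P,[1,99],axis=0).round(3))
# housing side edges in plan
m=(u>268)&(u<310)&(v>130)&(v<182)&(W[...,2]>.06)&(W[...,2]<.072)&(hsv[...,1]<70)
P=W[m]
for a in np.arange(.27,.46,.03):
    Q=P[abs(P[:,1]-a)<.01];print(a.round(2),len(Q),Q[:,0].min().round(3),Q[:,0].max().round(3))
print(go([.535,-.30,.30],[1,0]))
s=robot.read_state();print(s['tool_pos'])
print(robot.camera_model("wrist"))
E
```

```text
339 [0.01075173 0.54827915] [ 0.539 -0.403  0.047] [ 0.553 -0.229  0.056] x at -.23,-.32,-.4 [0.546 0.545 0.544]
box [[ 0.658 -0.213  0.023]
 [ 0.804  0.08   0.144]]
clamp [[ 0.348 -0.23   0.02 ]
 [ 0.465 -0.04   0.196]]
0.27 42 0.485 0.542
0.3 46 0.488 0.546
0.33 38 0.49 0.548
0.36 39 0.491 0.551
0.39 36 0.494 0.554
0.42 33 0.498 0.556
0.45 32 0.499 0.557Traceback (most recent call last):
  File "<stdin>", line 18, in <module>
  File "h.py", line 20, in go
    y=np.r_[np.array(yax)*sg,0];y/=np.linalg.norm(y);z=np.array([0,0,-1.]);x=np.cross(y,z)
                                ^^^^^^^^^^^^^^^^^^^^
numpy._core._exceptions._UFuncOutputCastingError: Cannot cast ufunc 'divide' output from dtype('float64') to dtype('int64') with casting rule 'same_kind'
```

```bash
sed -i 's/np.array(yax)\*sg,0\]/np.array(yax)*sg,0.]/' h.py; python3 - <<'E'
from h import *
print(go([.545,-.33,.26],[1,-.011]))
print(robot.camera_model("wrist"))
E
```

```text
(array([-0.6201, -0.7463, -0.0304]), array([ 0.000e+00, -1.000e-04,  1.269e+00]))
{'K': array([[309.70691629,   0.        , 321.04351524],
       [  0.        , 309.70691629, 202.16594488],
       [  0.        ,   0.        ,   1.        ]]), 'tool_from_camera': array([[-1.23692911e-03, -9.53488373e-01, -3.01427258e-01,
         8.52712602e-02],
       [ 9.99999232e-01, -1.15513448e-03, -4.49597237e-04,
         9.62308651e-04],
       [ 8.04967199e-05, -3.01427583e-01,  9.53489070e-01,
        -1.55191260e-01],
       [ 0.00000000e+00,  0.00000000e+00,  0.00000000e+00,
         1.00000000e+00]])}
```

Emit:
move_arm --deltas '[-0.03,-0.03,-0.02,0,0,0.08,1,-0.08,-0.09,-0.03,0,0,0.18,1,-0.12,-0.14,-0.03,0,0,0.28,1,-0.16,-0.19,-0.03,0,0,0.38,1,-0.2,-0.24,-0.03,0,0,0.48,1,-0.24,-0.29,-0.03,0,0,0.58,1,-0.28,-0.34,-0.03,0,0,0.68,1,-0.32,-0.39,-0.03,0,0,0.78,1,-0.36,-0.43,-0.03,0,0,0.88,1,-0.4,-0.48,-0.03,0,0,0.98,1,-0.44,-0.53,-0.03,0,0,1.08,1,-0.48,-0.58,-0.03,0,0,1.18,1]' --squeeze 30

```text
t: 2.4
tool_pos: [0.4549, -0.1086, 0.26]
orientation: [2.137, 2.302, 0.001]
force: [1.0, 0.2, 1.0]
opening: 0.093
gripper_force: 0.0
```

```bash
python3 -c "
from h import *
print(go([.545,-.33,.26],[1,-.011]),robot.read_state()['tool_pos'])"
```

```text
(array([-2.274e-01,  7.350e-02,  1.000e-04]), array([0.0012, 0.0002, 0.0853])) [ 0.45486762 -0.10863209  0.26000954]
```

Emit:
move_arm --deltas '[-0.05,0.02,0,0,0,0.04,1,-0.1,0.035,0,0,0,0.085,1,-0.15,0.05,0,0,0,0.085,1,-0.2,0.065,0,0,0,0.085,1,-0.227,0.0735,0,0,0,0.085,1,-0.227,0.0735,0,0,0,0.085,1,-0.227,0.0735,0,0,0,0.085,1]'

```text
t: 3.28
tool_pos: [0.5452, -0.3264, 0.2595]
orientation: [-2.229, -2.213, -0.0]
force: [-0.2, 0.0, -0.4]
opening: 0.0929
gripper_force: 0.0
```

```bash
cat >> h.py <<'E'
def wrist():
    s=robot.read_state();p,d=robot.read_camera("wrist");m=robot.camera_model("wrist");K=np.array(m["K"]);T=np.array(m["tool_from_camera"])
    v,u=np.mgrid[:400,:640];a=(u-K[0,2])/K[0,0];b=(v-K[1,2])/K[1,1];th=np.hypot(a,b)+1e-9
    r=np.stack([np.tan(th)*a/th,np.tan(th)*b/th,np.ones_like(a)],-1)
    P=(r*d[...,None])@T[:3,:3].T+T[:3,3];R=Rn.from_rotvec(s["orientation"]).as_matrix()
    W=P@R.T+s["tool_pos"];W[(d<=0)|(th>1.4)]=np.nan
    return s,p,W
E
python3 - <<'E'
from h import *
s,p,W=wrist();cv2.imwrite("pics/w1.png",p[...,::-1]);np.save("w1.npy",W)
print(s["tool_pos"],s["orientation"],s["q"])
for l in("rod","rod_tip","rest"):
    for k in robot.recognise("wrist",l)[:2]:
        u,v=map(int,np.round(k["uv"]));print(l,k["confidence"],u,v,W[v,u])
E
```

```text
[ 0.54521507 -0.3264011   0.25946026] [-2.22862388e+00 -2.21329077e+00 -2.58858932e-04] [-6.20256072e-01  2.16493868e-01  1.33817380e+00  2.74276683e-04
  1.58755385e+00 -6.13347759e-01]
rod 0.55 321 189 [ 0.54437304 -0.33893925  0.05075661]
rod_tip 0.68 319 186 [ 0.5419826  -0.33499829  0.05133178]
rod_tip 0.5 314 188 [ 0.53489136 -0.34739798  0.0139871 ]
rest 0.63 315 188 [ 0.53623626 -0.34734335  0.01423527]
```

View pics/w1.png

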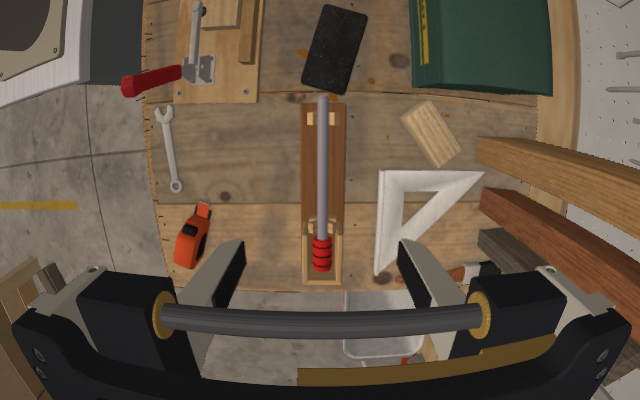

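The wrist view shows the rod upright in the image, from tip (322,96) to shoulder (322,235) and knob (322,253), centred between the open fingers.

```bash
python3 - <<'E'
from h import *
W=np.load("w1.npy");p=cv2.imread("pics/w1.png");hsv=cv2.cvtColor(p,cv2.COLOR_BGR2HSV);v,u=np.mgrid[:400,:640]
sh=(u>305)&(u<340)&(v>90)&(v<238)&(hsv[...,1]<80)&(W[...,2]>.035)
P=W[sh];f=np.polyfit(P[:,1],P[:,0],1);print(len(P),f,P.min(0),P.max(0),np.polyval(f,[-.23,-.34,-.4]))
r=(u>305)&(u<340)&(v>225)&(v<280)&((hsv[...,0]<8)|(hsv[...,0]>172))&(hsv[...,1]>150);P=W[r];print(np.nanmin(P,0),np.nanmax(P,0),np.nanmean(P,0))
f2=f
y=-.325;x=np.polyval(f,y);d=[f[0],1]
print(go([x,y,.045-.008],[1,-f[0]]))
E
```

```text
1604 [0.01593018 0.55111257] [ 0.53866802 -0.40332889  0.04077478] [ 0.55459873 -0.22611311  0.05425653] [0.54744863 0.54569631 0.5447405 ]
[ 0.53269958 -0.46073097  0.01279456] [ 0.558008   -0.40528066  0.05981348] [ 0.5446789  -0.42620958  0.05376647]
(array([0.0011, 0.0004, 0.2231]), array([0.0005, 0.0002, 0.01  ]))
```

Emit:
move_arm --deltas '[0.001,0,0.05,0,0,0.01,1,0.001,0,0.1,0,0,0.01,1,0.001,0,0.15,0,0,0.01,1,0.001,0,0.19,0,0,0.01,1,0.001,0,0.215,0,0,0.01,1,0.001,0,0.223,0,0,0.01,1,0.001,0,0.223,0,0,0.01,0.5,0.001,0,0.223,0,0,0.01,0,0.001,0,0.223,0,0,0.01,0,0.001,0,0.223,0,0,0.01,0,0.001,0,0.223,0,0,0.01,0,0.001,0,0.223,0,0,0.01,0]' --squeeze 45

```text
t: 4.97
tool_pos: [0.5453, -0.326, 0.0367]
orientation: [2.24, 2.202, -0.0]
force: [-0.3, 0.3, -0.6]
opening: 0.0375
gripper_force: 0.0
```

Emit:
move_arm --deltas '[0,0,0,0,0,0,0,0,0,0,0,0,0,0,0,0,0,0,0,0,0,0,0,0,0,0,0,0,0,0,0,0,0,0,0,0,0,0,0,0,0,0]'

```text
t: 5.72
tool_pos: [0.5464, -0.3262, 0.0372]
orientation: [2.239, 2.201, 0.002]
force: [5.2, 0.3, -0.1]
opening: 0.0125
gripper_force: 45.0
```

Emit:
move_arm --deltas '[0,0,-0.01,0,0,0,0,0,0,-0.03,0,0,0,0,0,0,-0.06,0,0,0,0,0,0,-0.1,0,0,0,0,0,0,-0.14,0,0,0,0,0,0,-0.18,0,0,0,0,0,0,-0.22,0,0,0,0,0,0,-0.23,0,0,0,0,0,0,-0.23,0,0,0,0]'

```text
t: 6.85
tool_pos: [0.5454, -0.3261, 0.267]
orientation: [2.24, 2.202, 0.0]
force: [0.3, -0.7, -2.0]
opening: 0.013
gripper_force: 45.0
```

```bash
python3 - <<'E'
from h import *
s,p,W=wrist();cv2.imwrite("pics/w2.png",p[...,::-1]);hsv=cv2.cvtColor(p,cv2.COLOR_RGB2HSV);v,u=np.mgrid[:400,:640]
print(s["tool_pos"],s["orientation"],s["opening"])
m=(u>300)&(u<342)&(v<260)&(W[...,2]>.22);P=W[m]
for y in np.arange(-.3,-.2,.015):
    Q=P[abs(P[:,1]-y)<.008]
    if len(Q):print(y.round(3),len(Q),np.median(Q,0).round(4),Q[:,2].max().round(4))
print(np.nanmax(P,0))
print(go([.507,.10,.26],[1,-.078]))
E
```

```text
[ 0.54537544 -0.32612316  0.26704246] [2.23970466e+00 2.20162184e+00 1.65659183e-04] 0.012967830320091455
-0.3 798 [ 0.5453 -0.2997  0.2814] 0.2848
-0.285 885 [ 0.5455 -0.2848  0.2814] 0.2843
-0.27 971 [ 0.5459 -0.27    0.2815] 0.2842
-0.255 1029 [ 0.5461 -0.2548  0.2816] 0.2843
-0.24 1059 [ 0.5461 -0.2399  0.2817] 0.2841
-0.225 376 [ 0.5462 -0.2301  0.2811] 0.284
[ 0.5567095  -0.22620758  0.28478047]
(array([ 0.425 , -0.0451,  0.0058]), array([-0.0015, -0.0008,  0.0607]))
```

View pics/w2.png

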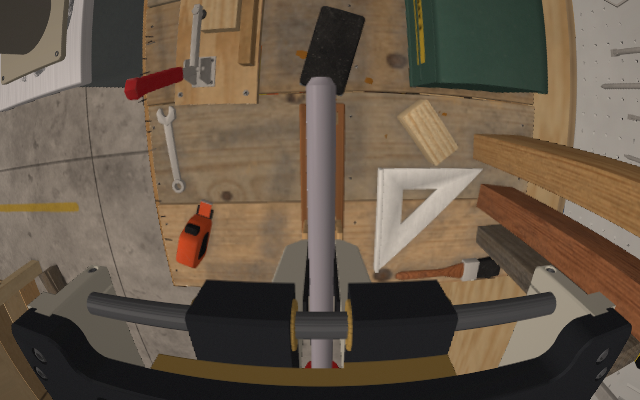

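Rod is held level, its tip at (320,82), with the axis 8 mm above the TCP as intended. Carry it to in front of the housing.

Emit:
move_arm --deltas '[0.02,0,0,0,0,0,0,0.06,-0.005,0,0,0,0.02,0,0.11,-0.01,0,0,0,0.04,0,0.16,-0.015,0,0,0,0.06,0,0.21,-0.02,0,0,0,0.061,0,0.26,-0.025,0,0,0,0.061,0,0.31,-0.03,0,0,0,0.061,0,0.36,-0.04,0,0,0,0.061,0,0.4,-0.045,0,0,0,0.061,0,0.42,-0.045,0.005,0,0,0.061,0,0.425,-0.045,0.006,0,0,0.061,0,0.425,-0.045,0.006,0,0,0.061,0]'

```text
t: 8.4
tool_pos: [0.5069, 0.0998, 0.2596]
orientation: [-2.305, -2.133, 0.002]
force: [-0.9, -1.0, -1.5]
opening: 0.0126
gripper_force: 45.0
```

```bash
python3 - <<'E'
from h import *
s,p,W=wrist();cv2.imwrite("pics/w3.png",p[...,::-1]);np.save("w3.npy",W)
print(s["tool_pos"],s["orientation"],s["opening"])
for y in np.arange(.265,.46,.02):
    m=(abs(W[...,1]-y)<.006)&(W[...,2]>.058)&(W[...,2]<.08)&(W[...,0]>.45)&(W[...,0]<.6)
    Q=W[m]
    if len(Q):print(y.round(3),len(Q),Q.min(0).round(4),Q.max(0).round(4),np.median(Q,0).round(4))
E
```

```text
[0.5068762  0.09978005 0.25964134] [-2.30499026 -2.13327507  0.00247994] 0.012610747303012728
0.285 536 [0.4861 0.279  0.0638] [0.5464 0.291  0.0686] [0.5167 0.285  0.0661]
0.305 487 [0.4882 0.299  0.0637] [0.5478 0.3109 0.0682] [0.5178 0.3048 0.0661]
```

View pics/w3.png

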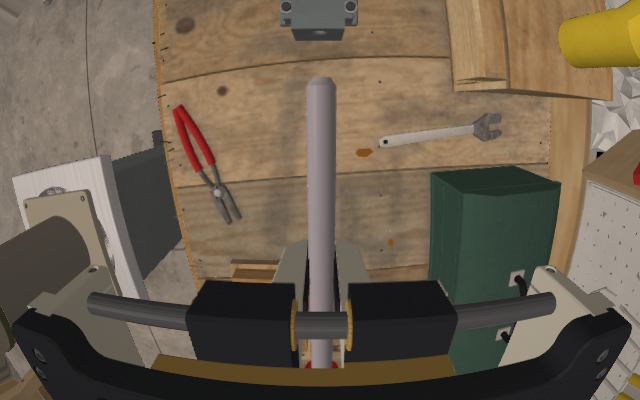

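The wrist view shows the housing ahead at (318,18), its dark mouth around (316,35), and the rod tip at (321,80).

```bash
python3 - <<'E'
from h import *
W=np.load("w3.npy");p=cv2.imread("pics/w3.png")
g=cv2.cvtColor(p,cv2.COLOR_BGR2GRAY)
print(g[28:42:2,288:348:3])
m=(W[...,2]>.02)&(W[...,2]<.062)&(W[...,0]>.45)&(W[...,0]<.6)&(W[...,1]>.25)&(W[...,1]<.29)
P=W[m];print(len(P),P.min(0),P.max(0))
f=np.polyfit(P[:,0],P[:,1],1);print("face y=f(x)",f,np.polyval(f,.515))
for x in(.49,.505,.53,.54):
    Q=P[abs(P[:,0]-x)<.006];print(x,len(Q),np.median(Q,0).round(4))
dk=m&(g<45)
Q=W[dk];print("dark",len(Q),np.median(Q,0),np.argwhere(dk).mean(0) if len(Q) else "")
for t in([.5046,.135,.037],[.5046,.135,.06]):print(go(t,[1,-.078]))
E
```

```text
[[117  98  91  89  86  83  81  81  79  78  78  77  76  78  79  81  82  85
   88 113]
 [110  79  55  55  56  56  56  56  54  56  68  57  57  56  56  56  59  57
   57 115]
 [114 114  56  56  55  55  55  56  59  80  99 106  91  58  57  56  57  56
   56 117]
 [117 117  56  55  56  55  57  57  58  65  74  75  65  55  55  55  55  55
   58 120]
 [112 115  63  57  57  57  58  57  57  56  56  56  55  55  56  56  56  56
   86 117]
 [106 109  91  56  57  57  56  56  56  57  58  56  58  58  57  56  57  57
   95 111]
 [106 106 107  66  67  67  68  69  73  75  75  77  78  79  79  75  74  71
  111 109]]
398 [0.48590511 0.273303   0.02190659] [0.54590001 0.28040047 0.06197485]
face y=f(x) [-0.07638505  0.31608226] 0.27674396475389973
0.49 67 [0.491  0.2783 0.0434]
0.505 80 [0.505  0.2774 0.0428]
0.53 82 [0.5299 0.2754 0.0457]
0.54 77 [0.5395 0.2747 0.0471]
dark 0 [nan nan nan] 
(array([ 0.0355, -0.0051,  0.223 ]), array([-0.0011,  0.0005, -0.0003]))
(array([ 0.0355, -0.0052,  0.2   ]), array([-0.0011,  0.0005, -0.0003]))
  return _methods._mean(a, axis=axis, dtype=dtype,
  ret = um.true_divide(
```

Emit:
move_arm --deltas '[0.01,-0.002,0.03,0,0,0,0,0.02,-0.004,0.07,0,0,0,0,0.0355,-0.005,0.12,0,0,0,0,0.0355,-0.005,0.17,0,0,0,0,0.0355,-0.005,0.21,0,0,0,0,0.0355,-0.005,0.223,0,0,0,0,0.0355,-0.005,0.223,0,0,0,0,0.0355,-0.005,0.223,0,0,0,0]'

```text
t: 9.45
tool_pos: [0.5072, 0.1355, 0.0399]
orientation: [2.305, 2.131, 0.005]
force: [0.0, 0.1, -0.9]
opening: 0.0127
gripper_force: 45.0
```

```bash
cat > look.py <<'E'
from h import *
import sys
s,p,W=wrist();cv2.imwrite(f"pics/{sys.argv[1]}.png",p[...,::-1])
print(s["tool_pos"].round(4),s["orientation"],s["opening"],s["force"].round(1))
for y in np.arange(.165,.27,.015):
    m=(abs(W[...,1]-y)<.005)&(W[...,2]>.04)&(W[...,2]<.06)&(abs(W[...,0]-.512)<.015);Q=W[m]
    if len(Q)>5:print("rod",y.round(3),len(Q),((Q[:,0].min()+Q[:,0].max())/2).round(4),np.percentile(Q[:,2],95).round(4))
for y in np.arange(.28,.40,.02):
    m=(abs(W[...,1]-y)<.006)&(W[...,2]>.058)&(W[...,2]<.08)&(W[...,0]>.45)&(W[...,0]<.6);Q=W[m]
    if len(Q):print("hou",y.round(3),len(Q),Q[:,0].min().round(4),Q[:,0].max().round(4),np.median(Q,0).round(4))
m=(W[...,2]>.04)&(W[...,2]<.057)&(abs(W[...,0]-.512)<.015)&(W[...,1]<.30)
print("tip",np.nanmax(W[m][:,1]),"face/top edge",np.nanmin(W[(abs(W[...,2]-.066)<.003)&(abs(W[...,0]-.5)<.01)&(W[...,1]>.25)][:,1]))
E
python3 look.py w4
```

```text
[0.5072 0.1355 0.0399] [2.30548522 2.13122238 0.00457052] 0.01274542593770136 [ 0.   0.1 -0.9]
rod 0.165 506 0.5089 0.0558
rod 0.18 568 0.5101 0.056
rod 0.195 617 0.5114 0.0561
rod 0.21 651 0.5123 0.0561
rod 0.225 668 0.5138 0.0564Traceback (most recent call last):
  File "look.py", line 12, in <module>
    print("tip",np.nanmax(W[m][:,1]),"face/top edge",np.nanmin(W[(abs(W[...,2]-.066)<.003)&(abs(W[...,0]-.5)<.01)&(W[...,1]>.25)][:,1]))
                                                     ~~~~~~~~~^^^^^^^^^^^^^^^^^^^^^^^^^^^^^^^^^^^^^^^^^^^^^^^^^^^^^^^^^^^^^^^^^^^^^^^^^
    res = np.fmin.reduce(a, axis=axis, out=out, **kwargs)
ValueError: zero-size array to reduction operation fmin which has no identity
```

```bash
python3 -c "
from h import *
s=robot.read_state();print(s['tool_pos'],s['dq'].round(4),s['force'])
print(go([.5049,.135,.037],[1,-.077]))"
```

```text
[0.5072913  0.13560617 0.03998007] [ 0.003  -0.0028  0.0037 -0.     -0.0032 -0.0003] [-0.38041982 -0.3810907  -1.68843338]
(array([-0.0008, -0.0023,  0.003 ]), array([ 0.0037, -0.0009, -0.0015]))
```

Emit:
move_arm --deltas '[-0.001,-0.0023,0.003,0.004,0,0,0,-0.001,-0.0023,0.003,0.004,0,0,0,-0.001,-0.0023,0.003,0.004,0,0,0]'

```text
t: 9.88
tool_pos: [0.503, 0.1347, 0.0348]
orientation: [-2.304, -2.131, 0.004]
force: [-0.6, 0.2, -2.5]
opening: 0.0128
gripper_force: 45.0
```

```bash
python3 look.py w5 2>/dev/null; python3 -c "
from h import *
print(go([.5049,.135,.037],[1,-.077]))"
```

```text
[0.503  0.1347 0.0348] [-2.30425162 -2.13125097  0.00398883] 0.012817838076099744 [-0.6  0.2 -2.5]
rod 0.165 521 0.5048 0.0508
rod 0.18 575 0.5061 0.0508
rod 0.195 618 0.5073 0.051
rod 0.21 654 0.5082 0.0511
rod 0.225 664 0.5097 0.0512
(array([ 0.0004,  0.0018, -0.0022]), array([-0.0038, -0.    , -0.0011]))
```

Emit:
move_arm --deltas '[0,0.002,-0.0024,-0.004,0,0,0,0,0.002,-0.0024,-0.004,0,0,0,0,0.002,-0.0024,-0.004,0,0,0,0,0.002,-0.0024,-0.004,0,0,0,0,0.002,-0.0024,-0.004,0,0,0,0,0.002,-0.0024,-0.004,0,0,0]'

```text
t: 10.68
tool_pos: [0.5049, 0.1345, 0.037]
orientation: [-2.306, -2.133, 0.0]
force: [0.0, 0.7, -2.2]
opening: 0.0127
gripper_force: 45.0
```

```bash
python3 look.py w5 2>/dev/null; python3 -c "
from h import *
print(go([.5049,.135,.037],[1,-.077]))"
```

```text
[0.5049 0.1345 0.037 ] [-2.30628948e+00 -2.13311753e+00  1.86383066e-04] 0.012730486251810261 [ 0.   0.7 -2.2]
rod 0.165 514 0.5067 0.0529
rod 0.18 572 0.5079 0.0531
rod 0.195 615 0.5091 0.053
rod 0.21 650 0.5101 0.0532
rod 0.225 669 0.5116 0.0533
(array([ 0.0004, -0.0001,  0.    ]), array([-0.    , -0.    , -0.0012]))
```

Emit:
move_arm --deltas '[0.006,0,0,0,0,0,0,0.014,0,0,0,0,0,0,0.022,0,0,0,0,0,0,0.03,0,0,0,0,0,0,0.035,0,0,0,0,0,0,0.038,0,0,0,0,0,0,0.041,0,0,0,0,0,0,0.043,0,0,0,0,0,0,0.045,0,0,0,0,0,0,0.047,0,0,0,0,0,0,0.049,0,0,0,0,0,0,0.049,0,0,0,0,0,0]'

```text
t: 12.22
tool_pos: [0.5088, 0.1835, 0.037]
orientation: [2.306, 2.133, 0.0]
force: [0.3, 0.5, -2.3]
opening: 0.0125
gripper_force: 45.0
```

Emit:
move_arm --deltas '[0.003,0,0,0,0,0,0,0.006,0,0,0,0,0,0,0.01,0,0,0,0,0,0,0.014,0,0,0,0,0,0,0.018,0,0,0,0,0,0,0.022,0,0,0,0,0,0,0.026,0,0,0,0,0,0,0.03,0,0,0,0,0,0,0.034,0,0,0,0,0,0,0.038,0,0,0,0,0,0,0.042,0,0,0,0,0,0,0.042,0,0,0,0,0,0]'

```text
t: 13.72
tool_pos: [0.5121, 0.2256, 0.037]
orientation: [2.306, 2.134, 0.0]
force: [0.2, -0.4, -1.8]
opening: 0.0128
gripper_force: 45.0
```

Emit:
move_arm --deltas '[0.004,0,0,0,0,0,0,0.009,0,0,0,0,0,0,0.014,0,0,0,0,0,0,0.019,0,0,0,0,0,0,0.024,0,0,0,0,0,0,0.027,0,0,0,0,0,0,0.027,0,0,0,0,0,0,0.027,0,0,0,0,0,0]'

```text
t: 14.72
tool_pos: [0.5142, 0.2521, 0.037]
orientation: [2.306, 2.133, -0.0]
force: [0.3, -0.4, -2.0]
opening: 0.0124
gripper_force: 45.0
```

Emit:
move_arm --deltas '[0,0,0,0,0,0,0.2,0,0,0,0,0,0,0.3,0,0,0,0,0,0,0.5,0,0,0,0,0,0,0.6,0,0,0,0,0,0,0.6,0,0,0,0,0,0,0.6]'

```text
t: 15.48
tool_pos: [0.5142, 0.2522, 0.037]
orientation: [-2.306, -2.133, 0.0]
force: [-0.6, 0.1, 0.3]
opening: 0.0555
gripper_force: 0.0
```

Emit:
move_arm --deltas '[0,0,-0.02,0,0,0,0.6,0,0,-0.06,0,0,0,0.6,-0.02,0,-0.1,0,0,0,0.6,-0.06,0,-0.13,0,0,0,0.6,-0.1,0,-0.13,0,0,0,0.6,-0.14,0,-0.13,0,0,0,0.6,-0.15,0,-0.13,0,0,0,0.6,-0.15,0,-0.13,0,0,0,0.6,-0.15,0,-0.13,0,0,0,0.6]'

```text
t: 16.6
tool_pos: [0.5027, 0.1036, 0.1674]
orientation: [-2.306, -2.134, -0.001]
force: [-0.0, 0.4, 0.1]
opening: 0.0558
gripper_force: 0.0
```

```bash
cat > look2.py <<'E'
from h import *
import sys
s,p,W=wrist();cv2.imwrite(f"pics/{sys.argv[1]}.png",p[...,::-1])
print(s["tool_pos"].round(4),s["orientation"].round(3),s["opening"],s["force"].round(1))
hsv=cv2.cvtColor(p,cv2.COLOR_RGB2HSV)
r=((hsv[...,0]<8)|(hsv[...,0]>172))&(hsv[...,1]>140)&(W[...,2]>.03)&(W[...,2]<.075)&(abs(W[...,0]-.51)<.03)
P=W[r];P=P[P[:,1]>.05]
print("knob",len(P),P.min(0).round(4),P.max(0).round(4))
for y in np.arange(P[:,1].min(),.28,.012):
    Q=W[(abs(W[...,1]-y)<.004)&(W[...,2]>.04)&(W[...,2]<.064)&(abs(W[...,0]-.51)<.02)]
    if len(Q)>5:print(y.round(3),len(Q),((Q[:,0].min()+Q[:,0].max())/2).round(4),np.percentile(Q[:,2],90).round(4))
E
python3 look2.py w6
```

```text
[0.5027 0.1036 0.1674] [-2.306e+00 -2.134e+00 -1.000e-03] 0.0557954420864279 [-0.   0.4  0.1]
knob 1252 [0.493  0.1265 0.0376] [0.5198 0.1729 0.054 ]
0.127 85 0.5045 0.0512
0.139 232 0.5051 0.0518
0.151 243 0.5063 0.0522
0.163 249 0.5071 0.0526
0.175 177 0.5074 0.051
0.187 141 0.509 0.0483
0.199 141 0.51 0.0488
0.211 135 0.5113 0.0492
0.223 143 0.5113 0.0494
0.235 133 0.5123 0.0499
0.247 130 0.5133 0.0503
0.259 128 0.5143 0.0507
0.271 133 0.5157 0.051
```

View pics/w6.png

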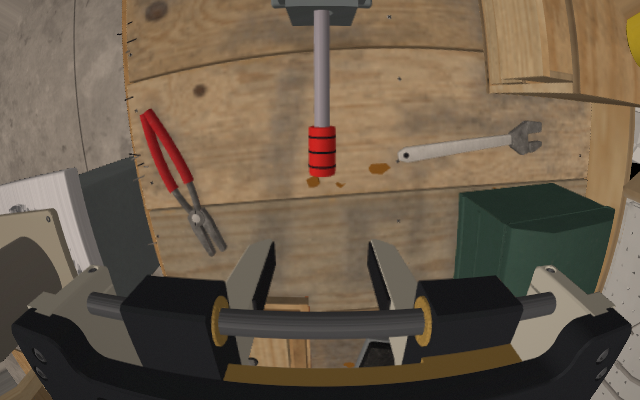

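The wrist view shows the shank in the bore. The red knob lies at (322,127)–(322,177), drooped about 5 mm, and the space round it is free for the fingers.

```bash
python3 -c "
from h import *
print(go([.5057,.148,.032],[1,-.077]))"
```

```text
(array([ 0.0444, -0.0003,  0.1352]), array([ 0.0001, -0.0003, -0.    ]))
```

Emit:
move_arm --deltas '[0.02,0,0.005,0,0,0,0.6,0.0445,0,0.02,0,0,0,0.6,0.0445,0,0.06,0,0,0,0.6,0.0445,0,0.1,0,0,0,0.6,0.0445,0,0.125,0,0,0,0.6,0.0445,0,0.135,0,0,0,0.6,0.0445,0,0.135,0,0,0,0.6,0.0445,0,0.135,0,0,0,0.6,0.0445,0,0.135,0,0,0,0.6,0.0445,0,0.135,0,0,0,0.6]' --squeeze 20

```text
t: 17.9
tool_pos: [0.5066, 0.1471, 0.0329]
orientation: [2.306, 2.132, 0.002]
force: [-0.4, 1.2, -0.5]
opening: 0.0558
gripper_force: 0.0
```

Emit:
move_arm --deltas '[0,0,0,0,0,0,0.35,0,0,0,0,0,0,0.25,0,0,0,0,0,0,0.1,0,0,0,0,0,0,0,0,0,0,0,0,0,0,0,0,0,0,0,0,0]'

```text
t: 18.65
tool_pos: [0.506, 0.147, 0.032]
orientation: [2.306, 2.133, -0.0]
force: [0.8, 0.1, 0.2]
opening: 0.0244
gripper_force: 20.0
```

Emit:
move_arm --deltas '[0,0,-0.0015,0,0,0,0,0,0,-0.003,0,0,0,0,0,0,-0.0045,0,0,0,0,0,0,-0.0045,0,0,0,0,0,0,-0.0045,0,0,0,0]'

```text
t: 19.27
tool_pos: [0.5059, 0.147, 0.0365]
orientation: [-2.306, -2.133, 0.0]
force: [-0.1, 1.0, -2.1]
opening: 0.0242
gripper_force: 20.0
```

Emit:
move_arm --deltas '[0.003,0,0,0,0,0,0,0.007,0,0,0,0,0,0,0.012,0,0,0,0,0,0,0.017,0,0,0,0,0,0,0.022,0,0,0,0,0,0,0.027,0,0,0,0,0,0,0.032,0,0,0,0,0,0,0.037,0,0,0,0,0,0,0.042,0,0,0,0,0,0,0.047,0,0,0,0,0,0,0.05,0,0,0,0,0,0,0.05,0,0,0,0,0,0]'

```text
t: 20.78
tool_pos: [0.5099, 0.1972, 0.0365]
orientation: [-2.306, -2.133, -0.0]
force: [-0.2, 1.2, -2.1]
opening: 0.0239
gripper_force: 20.0
```

Emit:
move_arm --deltas '[0.002,0,0,0,0,0,0,0.004,0,0,0,0,0,0,0.006,0,0,0,0,0,0,0.008,0,0,0,0,0,0,0.01,0,0,0,0,0,0,0.012,0,0,0,0,0,0,0.014,0,0,0,0,0,0,0.016,0,0,0,0,0,0,0.018,0,0,0,0,0,0,0.02,0,0,0,0,0,0,0.022,0,0,0,0,0,0,0.024,0,0,0,0,0,0]'

```text
t: 22.28
tool_pos: [0.5116, 0.2192, 0.0364]
orientation: [2.305, 2.132, -0.004]
force: [-0.4, -11.9, 4.0]
opening: 0.0241
gripper_force: 20.0
```

Emit:
move_arm --deltas '[0.0015,0,-0.0005,0,0,0,0,0.003,0,-0.0005,0,0,0,0,0.0045,0,-0.0005,0,0,0,0,0.006,0,-0.0005,0,0,0,0,0.0075,0,-0.0005,0,0,0,0,0.009,0,-0.0005,0,0,0,0,0.0105,0,-0.0005,0,0,0,0,0.012,0,-0.0005,0,0,0,0]' --squeeze 28

```text
t: 23.28
tool_pos: [0.5123, 0.2309, 0.0365]
orientation: [2.306, 2.132, -0.005]
force: [-0.2, -9.8, -0.0]
opening: 0.0243
gripper_force: 28.0
```

Emit:
move_arm --deltas '[0.0015,0,0,0,0,0,0,0.003,0,0,0,0,0,0,0.0045,0,0,0,0,0,0,0.006,0,0,0,0,0,0,0.0075,0,0,0,0,0,0,0.009,0,0,0,0,0,0,0.0105,0,0,0,0,0,0,0.012,0,0,0,0,0,0,0.0135,0,0,0,0,0,0,0.015,0,0,0,0,0,0,0.0165,0,0,0,0,0,0,0.0165,0,0,0,0,0,0]'

```text
t: 24.78
tool_pos: [0.5137, 0.2475, 0.0366]
orientation: [2.306, 2.132, -0.005]
force: [-1.1, -9.0, 0.0]
opening: 0.0238
gripper_force: 28.0
```

Emit:
move_arm --deltas '[0.001,0,0,0,0,0,0,0.002,0,0,0,0,0,0,0.0025,0,0,0,0,0,0,0.003,0,0,0,0,0,0,0.003,0,0,0,0,0,0]'

```text
t: 25.4
tool_pos: [0.5139, 0.2503, 0.0366]
orientation: [2.306, 2.132, -0.005]
force: [0.3, -9.8, -0.0]
opening: 0.024
gripper_force: 28.0
```

Emit:
move_arm --deltas '[0.0005,0,0,0,0,0,0,0.001,0,0,0,0,0,0,0.001,0,0,0,0,0,0]'

```text
t: 25.78
tool_pos: [0.5139, 0.2513, 0.0365]
orientation: [2.306, 2.132, -0.005]
force: [-0.9, -9.6, -0.4]
opening: 0.0242
gripper_force: 28.0
```

Emit:
move_arm --deltas '[0.0005,0,0,0,0,0,0,0.001,0,0,0,0,0,0,0.001,0,0,0,0,0,0]'

```text
t: 26.15
tool_pos: [0.514, 0.2514, 0.0365]
orientation: [2.305, 2.131, -0.007]
force: [-1.1, -13.7, 2.2]
opening: 0.024
gripper_force: 28.0
```

```bash
python3 - <<'E'
from h import *
s,p,W=wrist();cv2.imwrite("pics/w7.png",cv2.resize(p[:300,160:480,::-1],None,fx=1.8,fy=1.8))
print(s["force"],s["tool_pos"],s["opening"])
E
```

```text
[ -1.1329551  -13.71504746   2.24355377] [0.51398959 0.25142211 0.03653287] 0.02402158824879397
```

View pics/w7.png

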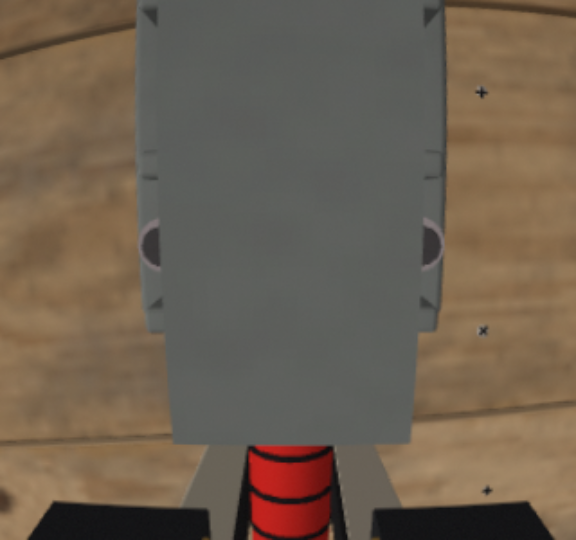

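The crop shows the red knob right up against the housing face (288,445). The last 1 mm of command only raised the force, so the shoulder is seating. I'll nudge it a little more to confirm, then relax.

Emit:
move_arm --deltas '[0.0005,0,0,0,0,0,0,0.001,0,0,0,0,0,0,0.001,0,0,0,0,0,0]'

```text
t: 26.58
tool_pos: [0.514, 0.2515, 0.0365]
orientation: [2.305, 2.13, -0.009]
force: [-2.0, -18.0, 5.1]
opening: 0.024
gripper_force: 28.0
```

Emit:
move_arm --deltas '[-0.0005,0,0,0,0,0,0,-0.0015,0,0,0,0,0,0,-0.0015,0,0,0,0,0,0]'

```text
t: 26.95
tool_pos: [0.514, 0.2514, 0.0366]
orientation: [2.306, 2.131, -0.005]
force: [-1.1, -10.7, 1.1]
opening: 0.0245
gripper_force: 28.0
```

Emit:
move_arm --deltas '[0,0,0,0,0,0,0.3,0,0,0,0,0,0,0.45,0,0,0,0,0,0,0.6,0,0,0,0,0,0,0.6,0,0,0,0,0,0,0.6,0,0,-0.03,0,0,0,0.6,0,0,-0.07,0,0,0,0.6,-0.02,0,-0.12,0,0,0,0.6,-0.06,0,-0.14,0,0,0,0.6,-0.1,0,-0.14,0,0,0,0.6,-0.11,0,-0.14,0,0,0,0.6,-0.11,0,-0.14,0,0,0,0.6]'

```text
t: 28.45
tool_pos: [0.5057, 0.1438, 0.1769]
orientation: [-2.307, -2.131, -0.0]
force: [-0.9, -0.2, -0.4]
opening: 0.0561
gripper_force: 0.0
```

```bash
python3 look2.py w8; python3 - <<'E'
from h import *
p,d=robot.read_camera("side");cv2.imwrite("pics/side9.png",cv2.resize(p[110:210,230:350,::-1],None,fx=4,fy=4,interpolation=cv2.INTER_CUBIC))
W=cloud("side",d);h=cv2.cvtColor(p,cv2.COLOR_RGB2HSV)
m=(W[...,1]>.46)&(W[...,1]<.53)&(abs(W[...,0]-.533)<.015)&(W[...,2]>.03)&(W[...,2]<.065);print("bush?",m.sum(),np.median(W[m],0),W[m].max(0))
E
```

```text
[0.5057 0.1438 0.1769] [-2.307 -2.131 -0.   ] 0.056051672935077956 [-0.9 -0.2 -0.4]
knob 1209 [0.4997 0.2315 0.0385] [0.5276 0.2767 0.0586]
0.231 133 0.5116 0.0563
0.243 238 0.5127 0.0566
0.255 236 0.514 0.0566
0.267 236 0.515 0.0567
0.279 151 0.5098 0.061
  return _methods._mean(a, axis=axis, dtype=dtype,
  ret = um.true_divide(
Traceback (most recent call last):
ValueError: zero-size array to reduction operation maximum which has no identity
```

View pics/w8.png

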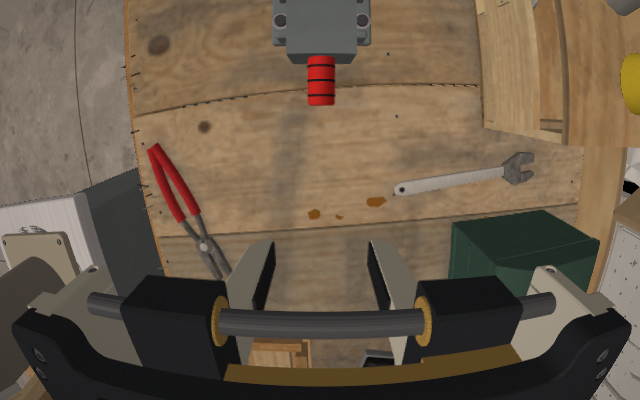

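The knob (321,57)–(321,105) sits flush against the housing: its front measures y = 0.2767, the same as the housing face. The gripper is clear, so I'm handing in.

```bash
python3 -c "
from plant import robot
print(robot.close_job())"
```

```text
the job is handed in; nothing more can be done
None
```

The job is handed in at about 28 s: the rod is home with its knob against the housing and released. The force at the wrist peaked at about 19 N in the readings taken after each move. The bush's far end was hidden from the cameras, so that it stands out is inferred from the rod being home.

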